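# Close the gap in the balcony switch box and shut its cover

## Task

In the open white switch box, slide the loose blue filler module along the rail until its side sits square and flush against the toggle switch module with no gap left, and keep it pressed there, lightly but firmly, for about half a second so that it seats; feel for the contact, because the toggle module is held only by its clip and must not be shifted. Then swing the box's cover fully shut and leave it. Do not disturb the scraper, the bowl or the carabiner.

Things in the scene. Friction and masses are not known exactly. Their poses are not given: they have to be found in the camera images.
- box: White switch box lying on its back, open on top, fixed, 250 (x) x 150 (y) x 78 mm, walls and floor 4 mm. Origin: centre of its underside; x along the rail from the filler to the toggle module, y to the cover's hinge side. Floor ribs 9 mm high at y = +-48 mm keep the modules in line. In it, at its +x end, sits the toggle module; where along x is not reported (see rail_far).
- filler: Loose blue blank module, about 0.2 kg, on the inner floor between the ribs, 16 to 64 mm to the -x side of the toggle module, slightly askew. Body 36 (x) x 88 (y) x 44 mm, nose 46 mm wide up to 59 mm. Origin: centre of its underside; x along the rail, z up. Side faces at x = +-18 mm; At least 70 mm free between it and the box's -x end wall.
- cover (a joint): Angle of the white cover: 0 = shut flat on the rim, grows as it opens upward, pi/2 = upright, at most 1.9. A stiff hinge: it stays where it is left.
- cover_hinge (a point): Middle of the cover's hinge line: box frame (0, 75, 78) mm; the hinge runs along the box's x. The cover is 250 mm along the hinge, 150 mm from hinge to free edge, 8 mm thick (outer face 8 mm from the hinge plane).
- cover_edge (a point): Middle of the cover's free edge, on its outer face (150 mm from the hinge). An orange lip 50 mm long stands out 11 mm beyond it.
- scraper: Orange plastic scraper lying flat on the bench, 105 x 56 x 14 mm; a bystander. Origin near its middle, at its underside.
- bowl: Blue ceramic bowl, 110 mm across, 50 mm high; a bystander. Origin: centre of its underside.
- carabiner: Steel carabiner lying flat, about 100 x 62 x 15 mm; a bystander. Origin near its middle, at its underside.
- rail_far (a point): Nominal middle of the toggle module's place, on the inner floor, fixed in the box. The grey module with black nose and red toggle, 54 (x) x 88 (y) x 44 mm, nose up to 59 mm, toggle to 67 mm, square to the box, really sits up to 14 mm to either side of this along x: find it by touch or sight. Its clip slips along the rail at about 16 N.
Mind the look-alikes: they are no part of the job. Leave any yellow look-alike of the filler alone.

How it is judged (in metres and radians):
On the way, in this order (a step that is already met when the one before it is completed fails the run):
1. the filler is flush and square against the toggle module and pressed against it with more than 3 N for 0.2 s (contact force between filler and toggle_unit_c0 above 3 N and x of toggle_unit_c0 in the frame of filler below 0.047 m and angle between the x axis of filler and the x axis of box, either way round below 0.03 rad), for 0.2 s.
2. the cover is shut (value of joint cover below 0.03 rad), for 0.2 s.
At the end, for the whole second after the job is handed in: The filler stands upright on the floor of the box, at rest, with less than 2 mm of gap to the toggle module and square to it within 0.03 rad; the toggle module is within 2 mm of where it started; the cover is shut (within 0.03 rad) (x of toggle_unit_c0 in the frame of filler between 0.04 and 0.047 m and z of filler in the frame of box below 0.007 m and angle between the x axis of filler and the x axis of box, either way round below 0.03 rad and angle between filler's own z axis and vertical below 0.05 rad and linear speed of filler below 0.01 m/s and value of joint cover below 0.03 rad and distance of toggle_unit_c0 from where it was at the start of the episode below 0.002 m); the robot touches nothing.
It fails at once if the toggle module is shifted by more than 2 mm (distance of toggle_unit_c0 from where it was at the start of the episode above 0.002 m).
It fails at once if the scraper is moved by more than 20 mm (distance of scraper from where it was at the start of the episode above 0.02 m).
It fails at once if the bowl is moved by more than 20 mm (distance of bowl from where it was at the start of the episode above 0.02 m).
It fails at once if the carabiner is moved by more than 20 mm (distance of carabiner from where it was at the start of the episode above 0.02 m).
It also fails if it takes over 59 s, if anything falls off the work surface, if the arm or the gripper's body presses on something with over 40 N, if the wrist force passes 120 N, or if a joint passes its speed limit or range.

## Robot

A 6-joint arm with a two-finger parallel gripper is mounted at the origin on the work surface. World frame = base frame: x ahead of the robot, y to its left, z up, the work surface at z = 0. Lengths are in mm, angles in degrees, forces in N, time in s.
With the tool pointing down it reaches from about 250 to 775 mm from the base axis. Payload 4 kg.
Tool frame: the origin (TCP) lies midway between the tips of the shut fingers; the grasp point (between the pads) lies bot.grip_depth behind it (bot.grip_depth is the distance from the TCP to the grasp point, in mm); z points along the fingers, y is the line along which they close (so a half turn about z gives the same grasp; the last joint's range is limited). The gripper opens to 94 mm and grips with 3 to 60 N. Pads are 16 mm wide; open, the fingers measure 119 mm over their backs; the gripper's body (75 mm by 177 mm) begins 78 mm behind the grasp point.
Start: joints at [-77.298, 4.996, 78.535, -0, 96.463, -5.907], TCP at [175.513, -521.263, 205.506] pointing down, gripper open.
Joint ranges: [-177.83, 177.83], [-43.37, 116.18], [15.69, 146.23], [-61.86, 241.86], [9.47, 152.12], [-147.06, 147.06]. Speed limits (degrees/s): [159.86, 159.86, 180, 180, 180, 180].

## Interface

Orientations are given as [roll, pitch, yaw] about the fixed x, y, z axes, in that order (R = Rz(yaw) Ry(pitch) Rx(roll)).
In Python, from plant import bot, cams gives the robot as it stands.
- The arm moves only by the shell command python3 -m inch 'ROWS' [OPENING] [FORCE]. ROWS is JSON, a list of rows, each an object of numbers: "tx", "ty", "tz": the shift along the tool's x, y, z normalised to -1 to 1, where 1 is 0.02 m; "turn": the turn about the tool's z normalised to -1 to 1, where 1 is 0.1 rad. In form: [{"tx": .., "ty": .., "tz": .., "turn": ..}, ...]. A call has 1 to 10 rows; each row shifts and turns the commanded pose from where the row before left it, along the tool's axes as they then stand; what a row does not reach is not made up. A row lasts 1/8 s, in which the tool goes at most 62.5 mm and 10.7 degrees, less where a joint would pass 70% of its speed; a pose out of reach is approached as far as the arm can. A call with a number of a shift or a turn outside -1 to 1 is refused whole. A call with a gripper value outside its range is refused whole. OPENING is the closure, from -1 (fully open) to 1 (shut), set as the call begins (- or left out, the last holds). The fingers move at their own pace and stop on an object; FORCE is the grip in N (left out, the last holds). Time passes only in rows, so rows that do not move let the fingers close. It gives the time, the measured TCP pose, the force, the opening and the grip force at its end, in the units of the state.
- bot.state(): the state, without advancing time (a new reading comes with each control period).
- cams.capture(name): name is "scene" or "top"; returns (picture, depth): 400x640x3 uint8, blue, green, red; 400x640 float32, mm along the optical axis (not along the pixel's ray), 0 where there is no reading.
- cams.camera_model(name): a dict with "fx", "fy", "cx", "cy" (pixels), "cam_to_world" (4x4, takes a point from camera to world coordinates). Camera axes: x right, y down, z forward; pixel columns grow to the right and rows downward; lengths in mm; the calibration is good to about 2 mm. A picture is of the moment at which its call begins. camera_model takes no time and is no camera call.
- bot.job_done(): hands the job in; it is judged then, once.
The state is a dict: "time_s": time; "qpos": joint angles; "joint_vel": joint speeds; "joint_torque": joint torques, N m; "tcp_pos": TCP position; "ee_rot": TCP orientation; "force": force on the tool from outside, world axes, zero at the start; "wrist_torque": the same for the moment, N m; "opening": finger opening in mm; "finger_force": force on a finger pad.
Only numpy, scipy, OpenCV 4.12 (cv2) and the standard library are available. Lean on these libraries where they do the work, as an engineer would, in place of code of your own. Each camera call takes 0.05 s, during which the arm holds its last target. There are 200 camera calls.

## Working session

There is one attempt and no reset: what is moved stays moved. The work goes in short steps, Python scripts to look and compute and a shell command to move; the robot and the scene stay as the last step left them, time stands still between calls to the robot, and variables do not carry over. Pictures are saved under pics/ and viewed, at most 10 in all, crops included, and the job is handed in when it is done.

```bash
mkdir -p pics; ls; python3 - <<'E'
from plant import bot,cams
import cv2,numpy as np
for n in("scene","top"):
    p,d=cams.capture(n); cv2.imwrite(f"pics/{n}1.png",p); np.save(f"pics/{n}1.npy",d)
    m=cams.camera_model(n); print(n,m["fx"],m["fy"],m["cx"],m["cy"]); print(np.round(m["cam_to_world"],4))
s=bot.state(); print(s, bot.grip_depth)
E
```

```text
pics
scene 436.309487311815 436.309487311815 317.3319118049142 204.02154961862618
[[ 3.2160000e-01  6.9360000e-01 -6.4460000e-01  1.2111786e+03]
 [ 9.4690000e-01 -2.3260000e-01  2.2220000e-01 -1.9420260e+02]
 [ 4.2000000e-03 -6.8180000e-01 -7.3150000e-01  7.3347660e+02]
 [ 0.0000000e+00  0.0000000e+00  0.0000000e+00  1.0000000e+00]]
top 418.51895867319536 418.51895867319536 311.4263402924041 191.18583750308227
[[ 2.0700000e-02 -9.9320000e-01  1.1450000e-01  4.8784800e+02]
 [-9.9970000e-01 -2.1600000e-02 -6.5000000e-03  3.0037900e+01]
 [ 9.0000000e-03 -1.1430000e-01 -9.9340000e-01  1.1551417e+03]
 [ 0.0000000e+00  0.0000000e+00  0.0000000e+00  1.0000000e+00]]
{'time_s': 0.1, 'qpos': array([-7.72952469e+01,  5.03564229e+00,  7.86134299e+01,  8.12913118e-04,
        9.64648207e+01, -5.90729649e+00]), 'joint_vel': array([-0.08871403, -0.15665955, -0.17888554,  0.00573707, -0.0544778 ,
       -0.00942851]), 'joint_torque': array([ 2.53718703e-03, -3.41250694e+01, -3.03302979e+01,  7.19023473e-02,
        3.04026261e-02, -1.11276593e-04]), 'tcp_pos': array([ 175.42816366, -520.7547123 ,  204.43743115]), 'ee_rot': array([-1.79886795e+02, -1.25253840e-02,  1.86121280e+01]), 'force': array([-0.31953568, -0.45488127, -1.10702252]), 'wrist_torque': array([ 0.00553805, -0.02874008, -0.03833627]), 'finger_force': 0.0, 'opening': 93.77460458121544} 18.8
```

View pics/scene1.png

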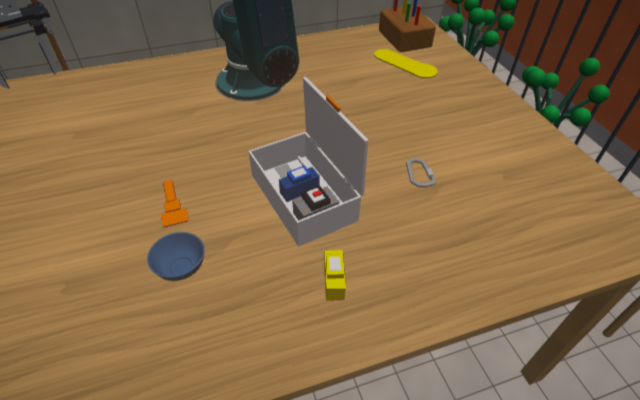

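View pics/top1.png

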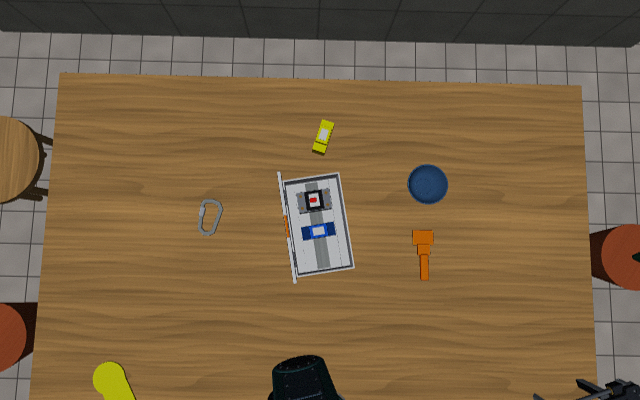

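Scene view: blue filler at (298,182), toggle module with the red lever at (315,198), cover up with its orange lip at (333,102). Top view: filler (319,231), toggle (313,200). Possible mix-ups are the yellow look-alike at top (323,136), the blue bowl (428,184) and the yellow thing (110,380). I choose the blue block inside the box.

```bash
cat > h.py <<'E'
import numpy as np,cv2
from plant import bot,cams
def cloud(n,d):
    m=cams.camera_model(n); v,u=np.mgrid[0:400,0:640]
    P=np.stack([(u-m["cx"])*d/m["fx"],(v-m["cy"])*d/m["fy"],d,np.ones_like(d)],-1)
    W=(P@np.array(m["cam_to_world"]).T)[...,:3]; W[d==0]=np.nan; return W
def proj(n,X):
    m=cams.camera_model(n); X=np.atleast_2d(X)
    C=(np.c_[X,np.ones(len(X))]@np.linalg.inv(m["cam_to_world"]).T)
    return np.c_[m["fx"]*C[:,0]/C[:,2]+m["cx"],m["fy"]*C[:,1]/C[:,2]+m["cy"]]
E
python3 - <<'E'
from h import *
for n in("top","scene"):
    d=np.load(f"pics/{n}1.npy"); p=cv2.imread(f"pics/{n}1.png").astype(int); W=cloud(n,d)
    c=(np.array([317,225]) if n=="top" else np.array([306,190]))
    x,y=c; r=70; sl=(slice(y-r,y+r),slice(x-r,x+r))
    w=W[sl].reshape(-1,3); q=p[sl].reshape(-1,3)
    b,g,rr=q.T
    hi=(w[:,2]>70)&(w[:,2]<86)
    wh=hi&(b>110)&(abs(b-rr)<30)
    R=cv2.minAreaRect(w[wh][:,:2].astype(np.float32)); print(n,"rim",wh.sum(),R,np.median(w[wh][:,2]))
    bl=(b>rr+50)&(b>60)&(w[:,2]<75)
    for lo,hi_ in((40,52),(58,70)):
        s=bl&(w[:,2]>lo)&(w[:,2]<hi_)
        if s.sum()>5: print("blue",lo,s.sum(),cv2.minAreaRect(w[s][:,:2].astype(np.float32)),w[s].mean(0))
    red=(rr>b+60)&(rr>g+60); print("red",red.sum(),np.round(w[red&(w[:,2]<90)].mean(0),1))
    dk=(q.max(1)<50)&(w[:,2]<75)&(w[:,2]>50); print("dark",dk.sum(),cv2.minAreaRect(w[dk][:,:2].astype(np.float32)),w[dk].mean(0))
    im=p[sl].astype(np.uint8); cv2.imwrite(f"pics/{n}_c.png",cv2.resize(im,(590,590),interpolation=cv2.INTER_CUBIC))
    cv=(w[:,2]>100); print("cover",cv.sum(),np.nanmax(w[:,2]));print(np.round(w[cv][np.argsort(-w[cv][:,2])][:6],0))
E
```

```text
top rim 428 ((528.4679565429688, 5.056175231933594), (249.96127319335938, 149.76223754882812), 9.977190971374512) 78.65606601672835
blue 40 196 ((511.7721862792969, 3.3516502380371094), (33.670257568359375, 86.8674545288086), 10.908291816711426) [512.46297465   2.6616447   48.53018094]
blue 58 133 ((510.43603515625, 3.4475364685058594), (31.506086349487305, 45.800758361816406), 10.583242416381836) [510.1495009    3.55396629  63.61580936]
red 78 [590.4  19.7  72.2]
dark 201 ((606.390380859375, 21.896156311035156), (83.04048919677734, 131.3264923095703), 9.748924255371094) [597.06054372  17.97753855  63.49466792]
cover 454 243.74488455263884
[[492.  73. 244.]
 [501.  75. 242.]
 [516.  78. 242.]
 [533.  78. 242.]
 [507.  73. 242.]
 [498.  75. 241.]]
scene rim 544 ((531.531005859375, 3.4772872924804688), (253.3374786376953, 152.2271270751953), 10.080215454101562) 76.21903040724419
blue 40 139 ((513.7357177734375, 0.6823539733886719), (35.20543670654297, 85.35112762451172), 10.889191627502441) [516.06004575  -4.42000921  46.43117514]
blue 58 114 ((514.0728149414062, 0.7397117614746094), (33.718692779541016, 46.233238220214844), 11.12541675567627) [5.17223240e+02 7.15197722e-02 6.12428457e+01]
red 37 [593.4  17.4  68.4]
dark 176 ((595.830322265625, 12.3292236328125), (52.57923126220703, 44.05663299560547), 10.176708221435547) [607.56725492   6.97375005  58.98511795]
cover 2238 228.28255834591732
[[632.  92. 228.]
 [633.  96. 228.]
 [635.  93. 228.]
 [572.  81. 228.]
 [608.  88. 228.]
 [601.  87. 228.]]
```

View pics/top_c.png

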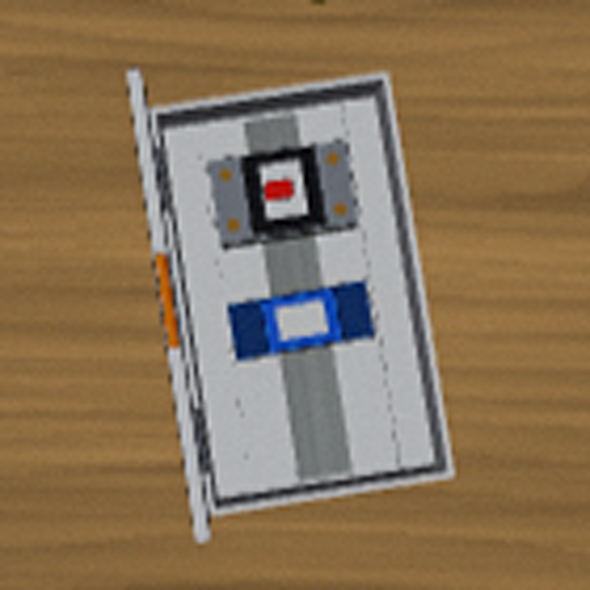

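View pics/scene_c.png

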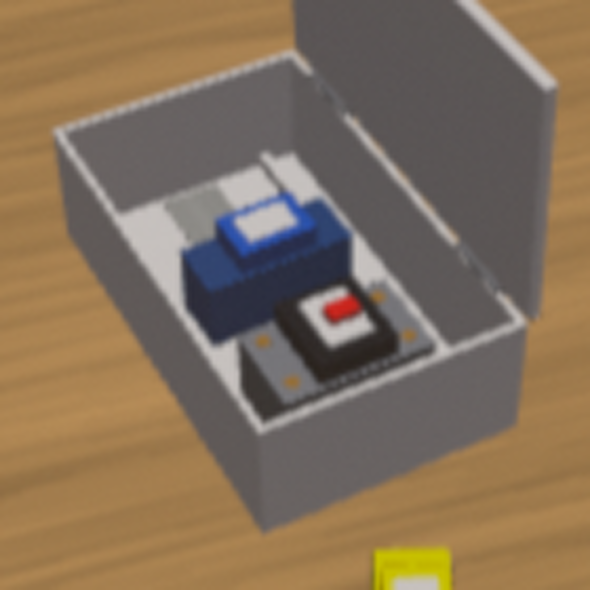

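The top crop shows the blue filler at about (302,320), the toggle module with its red lever at (280,190), and the cover standing upright at the left. Both views put the box at about (529.5, 4.3), yaw 10°, with a rim height of 76–79 mm that matches the given 78. Filler and toggle sit at about x = -17 and +66.7 in the box frame. I'll shut the fingers and turn to yaw 100, so that tool x runs along box y and tool y along box x, then move across.

```bash
python3 -m inch '[{"turn":-1},{"turn":-1},{"turn":-1},{"turn":-1},{"turn":-1},{"turn":-1},{"turn":-1},{"turn":-1},{"turn":-1},{"turn":-1}]' 1 20; python3 -m inch '[{"turn":-1},{"turn":-1},{"turn":-1},{"turn":-1},{"turn":-0.2},{}]'
```

```text
invalid input
invalid input
```

```bash
python3 -m inch '[{"tx":0,"ty":0,"tz":0,"turn":-1},{"tx":0,"ty":0,"tz":0,"turn":-1},{"tx":0,"ty":0,"tz":0,"turn":-1},{"tx":0,"ty":0,"tz":0,"turn":-1},{"tx":0,"ty":0,"tz":0,"turn":-1},{"tx":0,"ty":0,"tz":0,"turn":-1},{"tx":0,"ty":0,"tz":0,"turn":-1},{"tx":0,"ty":0,"tz":0,"turn":-1},{"tx":0,"ty":0,"tz":0,"turn":-1},{"tx":0,"ty":0,"tz":0,"turn":-1}]' 1 20; python3 -m inch '[{"tx":0,"ty":0,"tz":0,"turn":-1},{"tx":0,"ty":0,"tz":0,"turn":-1},{"tx":0,"ty":0,"tz":0,"turn":-1},{"tx":0,"ty":0,"tz":0,"turn":-1},{"tx":0,"ty":0,"tz":0,"turn":-0.2},{"tx":0,"ty":0,"tz":0,"turn":0}]'
```

```text
time_s: 1.35
tcp_pos: [175.4, -520.9, 204.8]
ee_rot: [-180.0, -0.1, 76.1]
force: [-0.5, -0.7, 0.4]
opening: 0.6
finger_force: 0.0
time_s: 2.1
tcp_pos: [175.5, -521.1, 205.2]
ee_rot: [-180.0, -0.0, 99.9]
force: [-1.5, 0.0, -0.4]
opening: 0.4
finger_force: 0.0
```

```bash
python3 -m inch '[{"tx":1,"ty":0.8,"tz":0,"turn":0},{"tx":1,"ty":0.8,"tz":0,"turn":0},{"tx":1,"ty":0.8,"tz":0,"turn":0},{"tx":1,"ty":0.8,"tz":0,"turn":0},{"tx":1,"ty":0.8,"tz":0,"turn":0},{"tx":1,"ty":0.8,"tz":0,"turn":0},{"tx":1,"ty":0.8,"tz":0,"turn":0},{"tx":1,"ty":0.8,"tz":0,"turn":0},{"tx":1,"ty":0.8,"tz":0,"turn":0},{"tx":1,"ty":0.8,"tz":0,"turn":0}]'; python3 -m inch '[{"tx":1,"ty":0.8,"tz":0,"turn":0},{"tx":1,"ty":0.8,"tz":0,"turn":0},{"tx":1,"ty":0.8,"tz":0,"turn":0},{"tx":1,"ty":0.8,"tz":0,"turn":0},{"tx":1,"ty":0.8,"tz":0,"turn":0},{"tx":1,"ty":0.8,"tz":0,"turn":0},{"tx":1,"ty":0.8,"tz":0,"turn":0},{"tx":1,"ty":0.8,"tz":0,"turn":0},{"tx":1,"ty":0.8,"tz":0,"turn":0},{"tx":1,"ty":0.8,"tz":0,"turn":0}]'; python3 -m inch '[{"tx":1,"ty":0.8,"tz":0,"turn":0},{"tx":1,"ty":0.8,"tz":0,"turn":0},{"tx":0.8,"ty":0.6,"tz":0,"turn":0},{"tx":0,"ty":0,"tz":0,"turn":0},{"tx":0,"ty":0,"tz":0,"turn":0}]'
```

```text
time_s: 3.35
tcp_pos: [298.9, -295.3, 205.6]
ee_rot: [180.0, 0.0, 99.9]
force: [0.7, -0.2, 0.4]
opening: 0.6
finger_force: 0.0
time_s: 4.6
tcp_pos: [421.6, -70.7, 205.6]
ee_rot: [180.0, 0.0, 100.0]
force: [-0.3, -0.1, 0.7]
opening: 0.4
finger_force: 0.0
time_s: 5.22
tcp_pos: [454.7, -9.4, 205.5]
ee_rot: [-180.0, 0.0, 100.0]
force: [-1.0, -1.1, -0.2]
opening: 0.3
finger_force: 0.0
```

```bash
python3 -m inch '[{"tx":0.05,"ty":0,"tz":1,"turn":0},{"tx":0,"ty":0,"tz":1,"turn":0},{"tx":0,"ty":0,"tz":1,"turn":0},{"tx":0,"ty":0,"tz":1,"turn":0},{"tx":0,"ty":0,"tz":1,"turn":0},{"tx":0,"ty":0,"tz":1,"turn":0},{"tx":0,"ty":0,"tz":1,"turn":0},{"tx":0,"ty":0,"tz":1,"turn":0},{"tx":0,"ty":0,"tz":1,"turn":0},{"tx":0,"ty":0,"tz":0.2,"turn":0}]'; python3 -m inch '[{"tx":0,"ty":0,"tz":0,"turn":0},{"tx":0,"ty":0,"tz":0,"turn":0}]'; python3 - <<'E'
from h import *
ims=[]
for n,(x,y),r in(("top",(317,225),60),("scene",(306,180),60)):
    p,d=cams.capture(n); ims.append(cv2.resize(p[y-r:y+r,x-r:x+r],(400,400),interpolation=cv2.INTER_CUBIC))
cv2.imwrite("pics/d1.png",np.hstack(ims))
E
```

```text
time_s: 6.48
tcp_pos: [453.4, -8.8, 20.2]
ee_rot: [-179.8, -0.0, 99.9]
force: [-0.6, -0.1, 0.2]
opening: 0.3
finger_force: 0.0
time_s: 6.72
tcp_pos: [455.7, -8.5, 22.6]
ee_rot: [179.9, 0.0, 99.9]
force: [0.2, 0.3, 0.1]
opening: 0.2
finger_force: 0.0
```

View pics/d1.png

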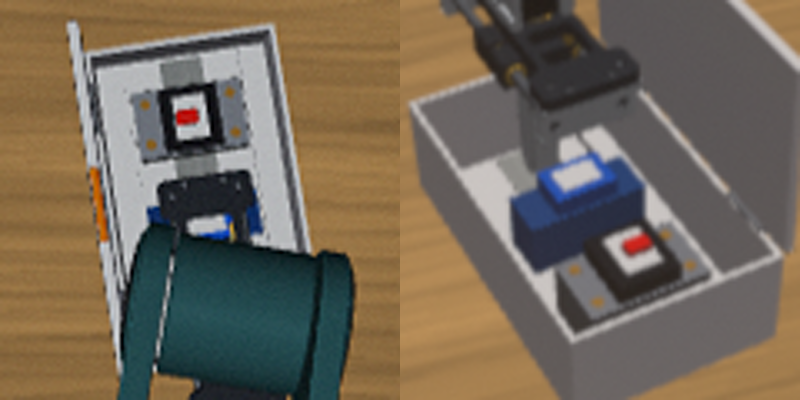

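Scene crop: the shut fingers are in the box behind the filler at (545,150), clear of the end wall. The filler is at (578,215) and the toggle at (637,240). Now a gentle push in +x.

```bash
python3 -m inch '[{"tx":0,"ty":0.4,"tz":0,"turn":0},{"tx":0,"ty":0.4,"tz":0,"turn":0},{"tx":0,"ty":0.2,"tz":0,"turn":0},{"tx":0,"ty":0.15,"tz":0,"turn":0},{"tx":0,"ty":0.15,"tz":0,"turn":0},{"tx":0,"ty":0.15,"tz":0,"turn":0},{"tx":0,"ty":0.15,"tz":0,"turn":0}]'; python3 -m inch '[{"tx":0,"ty":0.15,"tz":0,"turn":0},{"tx":0,"ty":0.15,"tz":0,"turn":0},{"tx":0,"ty":0.15,"tz":0,"turn":0},{"tx":0,"ty":0.15,"tz":0,"turn":0},{"tx":0,"ty":0.15,"tz":0,"turn":0}]'
```

```text
time_s: 7.7
tcp_pos: [485.8, -2.6, 21.4]
ee_rot: [-179.9, -0.0, 100.0]
force: [-1.4, 0.6, 2.7]
opening: 0.1
finger_force: 1.3
time_s: 8.32
tcp_pos: [501.4, -0.0, 21.5]
ee_rot: [-180.0, 0.0, 100.0]
force: [-2.2, -0.5, 2.0]
opening: 0.4
finger_force: 1.3
```

```bash
python3 -m inch '[{"tx":0,"ty":0.15,"tz":0,"turn":0},{"tx":0,"ty":0.15,"tz":0,"turn":0},{"tx":0,"ty":0.15,"tz":0,"turn":0},{"tx":0,"ty":0.1,"tz":0,"turn":0},{"tx":0,"ty":0.05,"tz":0,"turn":0},{"tx":0,"ty":0,"tz":0,"turn":0}]'; python3 - <<'E'
from h import *
s=bot.state(); d=s["tcp_pos"][:2]-[529.5,4.3]; print("boxx",d@[.9848,.1736],s["force"])
ims=[]
for n,(x,y),r in(("top",(317,215),40),("scene",(306,190),40)):
    p,d=cams.capture(n); ims.append(cv2.resize(p[y-r:y+r,x-r:x+r],(400,400),interpolation=cv2.INTER_CUBIC))
cv2.imwrite("pics/d2.png",np.hstack(ims))
E
```

```text
time_s: 9.07
tcp_pos: [513.1, 2.1, 21.4]
ee_rot: [180.0, 0.0, 100.0]
force: [-1.4, -0.3, 1.3]
opening: 0.3
finger_force: 0.9
boxx -16.51052755289718 [-1.43997609 -0.31718642  1.25144223]
```

View pics/d2.png

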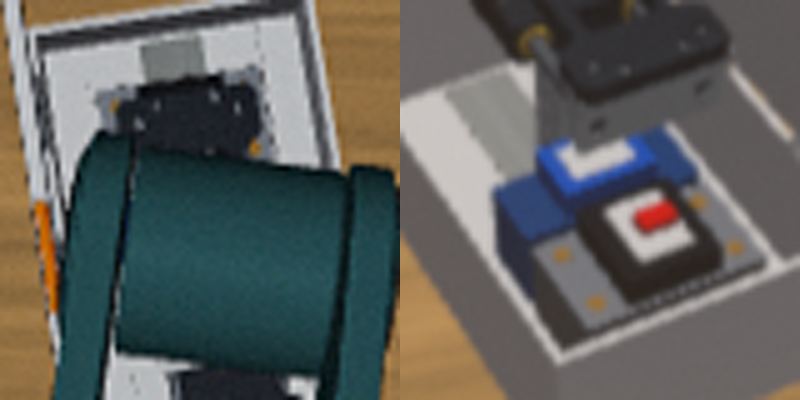

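The gap is now a few mm (scene crop near (520,240)). I'll creep in with force checks.

```bash
python3 -m inch '[{"tx":0,"ty":0.05,"tz":0,"turn":0},{"tx":0,"ty":0.05,"tz":0,"turn":0},{"tx":0,"ty":0.05,"tz":0,"turn":0}]'; python3 -m inch '[{"tx":0,"ty":0.05,"tz":0,"turn":0}]'; python3 -m inch '[{"tx":0,"ty":0.05,"tz":0,"turn":0}]'
```

```text
time_s: 9.55
tcp_pos: [516.0, 2.6, 21.4]
ee_rot: [-180.0, 0.0, 100.0]
force: [-2.1, -0.4, 1.9]
opening: 0.7
finger_force: 1.1
time_s: 9.68
tcp_pos: [517.0, 2.7, 21.4]
ee_rot: [-180.0, 0.0, 100.0]
force: [-1.3, -0.2, 1.6]
opening: 0.3
finger_force: 1.1
time_s: 9.8
tcp_pos: [518.0, 2.9, 21.4]
ee_rot: [-180.0, 0.0, 100.0]
force: [-2.1, -1.4, 2.0]
opening: 0.5
finger_force: 1.0
```

```bash
python3 -m inch '[{"tx":0,"ty":0.03,"tz":0,"turn":0}]'; python3 -m inch '[{"tx":0,"ty":0.03,"tz":0,"turn":0}]'
```

```text
time_s: 9.93
tcp_pos: [518.6, 3.1, 21.4]
ee_rot: [180.0, 0.0, 100.0]
force: [-2.3, -0.7, 1.8]
opening: 0.5
finger_force: 1.0
time_s: 10.05
tcp_pos: [518.8, 3.0, 21.3]
ee_rot: [-179.9, 0.0, 100.0]
force: [-4.3, -1.2, 2.6]
opening: 0.5
finger_force: 1.8
```

```bash
python3 -m inch '[{"tx":0,"ty":0.03,"tz":0,"turn":0}]'
```

```text
time_s: 10.18
tcp_pos: [518.8, 3.0, 21.3]
ee_rot: [-179.9, 0.0, 100.0]
force: [-5.5, -1.6, 4.1]
opening: 0.3
finger_force: 2.9
```

Contact is felt (stall, force rising by about 2 N per 0.6 mm). I'll raise it a little and hold.

```bash
python3 -m inch '[{"tx":0,"ty":0.03,"tz":0,"turn":0}]'; python3 -m inch '[{"tx":0,"ty":0.03,"tz":0,"turn":0},{"tx":0,"ty":0,"tz":0,"turn":0}]'
```

```text
time_s: 10.3
tcp_pos: [518.8, 3.0, 21.3]
ee_rot: [-179.8, 0.0, 100.0]
force: [-6.9, -1.2, 4.6]
opening: 0.4
finger_force: 3.7
time_s: 10.55
tcp_pos: [518.8, 3.0, 21.3]
ee_rot: [-179.7, 0.0, 100.0]
force: [-8.5, -1.8, 4.8]
opening: 0.5
finger_force: 4.1
```

```bash
python3 -m inch '[{"tx":0,"ty":0,"tz":0,"turn":0},{"tx":0,"ty":0,"tz":0,"turn":0}]'; python3 - <<'E'
from h import *
p,d=cams.capture("scene"); x,y,r=306,190,40
cv2.imwrite("pics/d3.png",cv2.resize(p[y-r:y+r,x-r:x+r],(590,590),interpolation=cv2.INTER_CUBIC))
E
```

```text
time_s: 10.8
tcp_pos: [518.8, 3.0, 21.2]
ee_rot: [-179.7, 0.0, 100.0]
force: [-7.4, -1.7, 4.6]
opening: 0.3
finger_force: 4.1
```

View pics/d3.png

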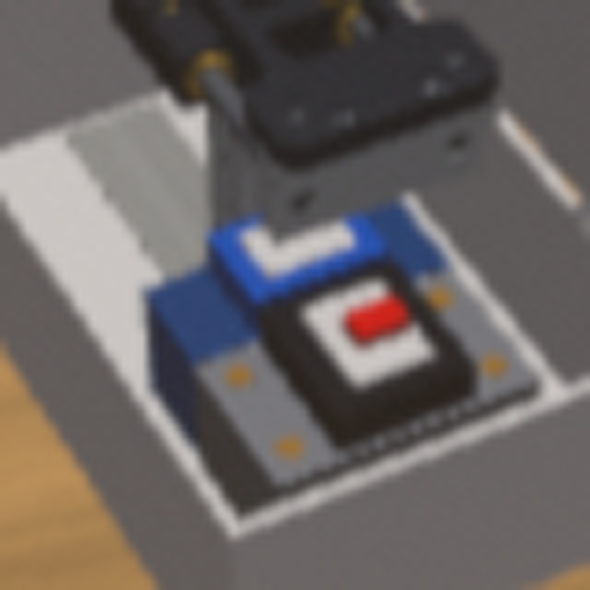

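The filler is flush and square along the grey module's edge (around (200,360)–(440,290)), and the press has been held for more than 0.5 s. I'll hold briefly, back off, lift clear and measure the cover.

```bash
python3 -m inch '[{"tx":0,"ty":0,"tz":0,"turn":0},{"tx":0,"ty":-0.1,"tz":0,"turn":0},{"tx":0,"ty":-0.5,"tz":0,"turn":0},{"tx":0,"ty":-0.5,"tz":0,"turn":0},{"tx":0,"ty":0,"tz":-1,"turn":0},{"tx":0,"ty":0,"tz":-1,"turn":0},{"tx":0,"ty":0,"tz":-1,"turn":0},{"tx":0,"ty":0,"tz":-1,"turn":0},{"tx":0,"ty":0,"tz":-1,"turn":0},{"tx":0,"ty":0,"tz":-1,"turn":0}]';python3 -m inch '[{"tx":0,"ty":0,"tz":-1,"turn":0},{"tx":0,"ty":0,"tz":-1,"turn":0},{"tx":0,"ty":0,"tz":-1,"turn":0},{"tx":0,"ty":0,"tz":-1,"turn":0},{"tx":0,"ty":0,"tz":-1,"turn":0},{"tx":0,"ty":0,"tz":-1,"turn":0},{"tx":0,"ty":0,"tz":-1,"turn":0},{"tx":0,"ty":0,"tz":-1,"turn":0},{"tx":0,"ty":0,"tz":0,"turn":0}]'; python3 - <<'E'
from h import *
B=lambda w:np.stack([(w[...,0]-529.5)*.9848+(w[...,1]-4.3)*.1736,-(w[...,0]-529.5)*.1736+(w[...,1]-4.3)*.9848,w[...,2]],-1)
d=np.load("pics/scene1.npy"); w=B(cloud("scene",d)).reshape(-1,3)
s=(abs(w[:,0])<123)&(w[:,1]>45)&(w[:,1]<120)&(w[:,2]>95)&(w[:,2]<222); w=w[s]
for a in range(95,222,25):
    m=(w[:,2]>a)&(w[:,2]<a+25); print(a,m.sum(),np.median(w[m],0).round(1))
k=np.polyfit(w[:,2],w[:,1],1); print(k,np.degrees(np.arctan(k[0])))
st=bot.state(); print(B(st["tcp_pos"]))
p,d=cams.capture("top"); x,y,r=317,225,60
p2,_=cams.capture("scene"); 
cv2.imwrite("pics/e1.png",np.hstack([cv2.resize(p[y-r:y+r,x-r:x+r],(400,400),interpolation=cv2.INTER_CUBIC),cv2.resize(p2[y-45-r:y-45+r,x-r:x+r],(400,400),interpolation=cv2.INTER_CUBIC)]))
E
```

```text
time_s: 12.1
tcp_pos: [499.1, -0.3, 142.3]
ee_rot: [179.9, 0.0, 100.0]
force: [0.3, -0.4, 0.6]
opening: 0.6
finger_force: 0.0
time_s: 13.22
tcp_pos: [499.8, -0.4, 303.4]
ee_rot: [179.7, 0.1, 100.0]
force: [-0.2, 0.1, -0.4]
opening: 0.2
finger_force: 0.0
95 466 [ 14.   72.3 108. ]
120 507 [ 14.8  71.4 132.6]
145 537 [ 17.3  70.6 157.6]
170 570 [ 15.5  69.7 182.4]
195 612 [ 14.4  68.8 207.8]
220 45 [ 20.6  68.5 221.1]
[-3.43480815e-02  7.60014958e+01] -1.967226708084619
[-30.10615734   0.54387901 303.41441785]
```

View pics/e1.png

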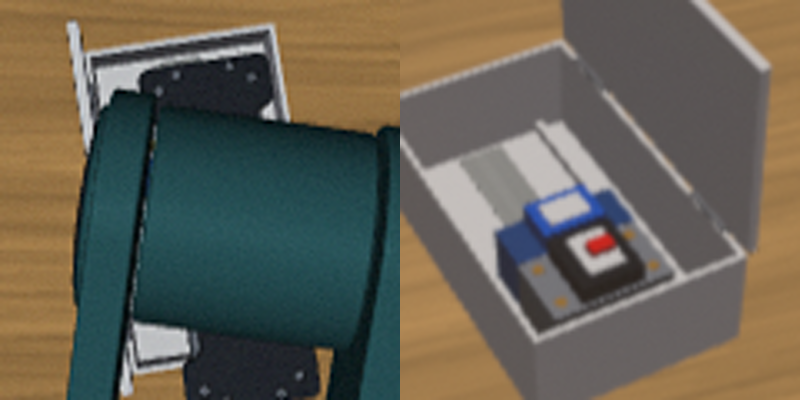

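The filler stayed flush after release (scene crop (560,230)). The cover stands at about 88°, with its outer face at y ≈ 80 in the box frame. I'll go over it and down behind it.

```bash
python3 -m inch '[{"tx":0.9,"ty":0.5,"tz":0,"turn":0},{"tx":1,"ty":0.5,"tz":0,"turn":0},{"tx":1,"ty":0.5,"tz":0,"turn":0},{"tx":1,"ty":0,"tz":0,"turn":0},{"tx":1,"ty":0,"tz":0,"turn":0},{"tx":0.9,"ty":0,"tz":0,"turn":0},{"tx":0,"ty":0,"tz":0,"turn":0}]'; python3 -m inch '[{"tx":0,"ty":0,"tz":1,"turn":0},{"tx":0,"ty":0,"tz":1,"turn":0},{"tx":0,"ty":0,"tz":1,"turn":0},{"tx":0,"ty":0,"tz":1,"turn":0},{"tx":0,"ty":0,"tz":1,"turn":0},{"tx":0,"ty":0,"tz":0.5,"turn":0},{"tx":0,"ty":0,"tz":0,"turn":0},{"tx":0,"ty":0,"tz":0,"turn":0}]'; cat >>h.py <<'E'
B=lambda w:np.stack([(w[...,0]-529.5)*.9848+(w[...,1]-4.3)*.1736,-(w[...,0]-529.5)*.1736+(w[...,1]-4.3)*.9848,w[...,2]],-1)
E
python3 -c "
from h import *
print(B(bot.state()['tcp_pos']))"
```

```text
time_s: 14.2
tcp_pos: [508.2, 120.0, 300.7]
ee_rot: [-179.9, 0.0, 100.1]
force: [0.8, -0.1, -0.0]
opening: 0.4
finger_force: 0.0
time_s: 15.2
tcp_pos: [509.2, 119.0, 192.4]
ee_rot: [179.9, 0.0, 100.0]
force: [0.6, 0.1, 0.6]
opening: 0.0
finger_force: 0.0
[-7.82379736e-02  1.16458271e+02  1.92424197e+02]
```

```bash
python3 -m inch '[{"tx":-0.4,"ty":0,"tz":0,"turn":0},{"tx":-0.4,"ty":0,"tz":0,"turn":0},{"tx":-0.3,"ty":0,"tz":0,"turn":0},{"tx":-0.3,"ty":0,"tz":0,"turn":0},{"tx":-0.3,"ty":0,"tz":0,"turn":0}]'; python3 -m inch '[{"tx":-0.3,"ty":0,"tz":0.02,"turn":0},{"tx":-0.3,"ty":0,"tz":0.03,"turn":0},{"tx":-0.3,"ty":0,"tz":0.04,"turn":0},{"tx":-0.3,"ty":0,"tz":0.05,"turn":0}]'
```

```text
time_s: 15.82
tcp_pos: [514.6, 85.7, 191.6]
ee_rot: [180.0, -0.1, 100.0]
force: [-0.4, 1.8, 0.5]
opening: 0.6
finger_force: 0.9
time_s: 16.32
tcp_pos: [518.9, 61.6, 188.7]
ee_rot: [180.0, 0.0, 100.0]
force: [0.0, 1.8, 1.0]
opening: 0.6
finger_force: 0.8
```

```bash
python3 -m inch '[{"tx":-0.33,"ty":0,"tz":0.06,"turn":0},{"tx":-0.33,"ty":0,"tz":0.08,"turn":0},{"tx":-0.32,"ty":0,"tz":0.1,"turn":0},{"tx":-0.32,"ty":0,"tz":0.12,"turn":0},{"tx":-0.32,"ty":0,"tz":0.16,"turn":0},{"tx":-0.31,"ty":0,"tz":0.2,"turn":0},{"tx":-0.31,"ty":0,"tz":0.22,"turn":0},{"tx":-0.3,"ty":0,"tz":0.25,"turn":0}]'; python3 -c "
from h import *
print(B(bot.state()['tcp_pos']))"
```

```text
time_s: 17.32
tcp_pos: [527.6, 11.4, 164.6]
ee_rot: [180.0, 0.0, 100.0]
force: [-0.4, 0.9, 0.4]
opening: 0.6
finger_force: 0.6
[ -0.66190838   7.29267327 164.63797818]
```

```bash
python3 -m inch '[{"tx":-0.28,"ty":0,"tz":0.26,"turn":0},{"tx":-0.26,"ty":0,"tz":0.28,"turn":0},{"tx":-0.24,"ty":0,"tz":0.29,"turn":0},{"tx":-0.22,"ty":0,"tz":0.31,"turn":0},{"tx":-0.2,"ty":0,"tz":0.32,"turn":0},{"tx":-0.18,"ty":0,"tz":0.34,"turn":0},{"tx":-0.15,"ty":0,"tz":0.35,"turn":0},{"tx":-0.13,"ty":0,"tz":0.36,"turn":0}]'; python3 -m inch '[{"tx":-0.1,"ty":0,"tz":0.36,"turn":0},{"tx":-0.08,"ty":0,"tz":0.37,"turn":0},{"tx":-0.06,"ty":0,"tz":0.37,"turn":0},{"tx":-0.04,"ty":0,"tz":0.2,"turn":0}]';python3 -m inch '[{"tx":0,"ty":0,"tz":0.1,"turn":0},{"tx":0,"ty":0,"tz":0.05,"turn":0}]'; python3 -c "
from h import *
print(B(bot.state()['tcp_pos']))"
```

```text
time_s: 18.32
tcp_pos: [533.4, -21.2, 114.2]
ee_rot: [180.0, 0.0, 100.0]
force: [-0.4, -0.1, 1.7]
opening: 0.2
finger_force: 0.5
time_s: 18.82
tcp_pos: [534.1, -26.1, 88.0]
ee_rot: [-180.0, -0.0, 100.0]
force: [-0.1, 0.0, 0.6]
opening: 0.3
finger_force: 0.4
time_s: 19.08
tcp_pos: [534.1, -26.2, 86.2]
ee_rot: [-180.0, 0.0, 100.0]
force: [-2.4, -0.3, 6.3]
opening: 0.5
finger_force: 2.9
[ -0.77070139 -30.87279428  86.23028094]
```

Contact at z = 86.2 with the force rising. I'll press slightly more, hold, lift and look.

```bash
python3 -m inch '[{"tx":0,"ty":0,"tz":0.05,"turn":0},{"tx":0,"ty":0,"tz":0.05,"turn":0},{"tx":0,"ty":0,"tz":0,"turn":0},{"tx":0,"ty":0,"tz":0,"turn":0},{"tx":0,"ty":0,"tz":0,"turn":0}]'; python3 -m inch '[{"tx":0,"ty":0,"tz":-0.3,"turn":0},{"tx":0,"ty":0,"tz":-1,"turn":0},{"tx":0,"ty":0,"tz":-1,"turn":0},{"tx":0,"ty":0,"tz":-1,"turn":0},{"tx":0,"ty":0,"tz":-1,"turn":0},{"tx":0,"ty":0,"tz":-1,"turn":0},{"tx":0,"ty":0,"tz":0,"turn":0},{"tx":0,"ty":0,"tz":0,"turn":0}]'; python3 - <<'E'
from h import *
p,d=cams.capture("scene"); w=B(cloud("scene",d)).reshape(-1,3)
s=(abs(w[:,0])<115)&(abs(w[:,1])<68)&(w[:,2]>60)&(w[:,2]<110); w=w[s]
k=np.linalg.lstsq(np.c_[w[:,:2],np.ones(len(w))],w[:,2],rcond=None)[0]; print(len(w),k,np.median(w[:,2]))
cv2.imwrite("pics/f1.png",p)
E
```

```text
time_s: 19.7
tcp_pos: [534.1, -26.2, 86.1]
ee_rot: [180.0, 0.0, 100.0]
force: [-5.0, -0.2, 10.0]
opening: 0.7
finger_force: 5.1
time_s: 20.7
tcp_pos: [533.9, -26.2, 188.6]
ee_rot: [-179.9, -0.0, 100.0]
force: [-0.3, -0.3, -0.4]
opening: 0.9
finger_force: 0.0
4413 [-2.29414035e-04 -3.44485762e-04  8.47144421e+01] 84.72937771640522
```

View pics/f1.png

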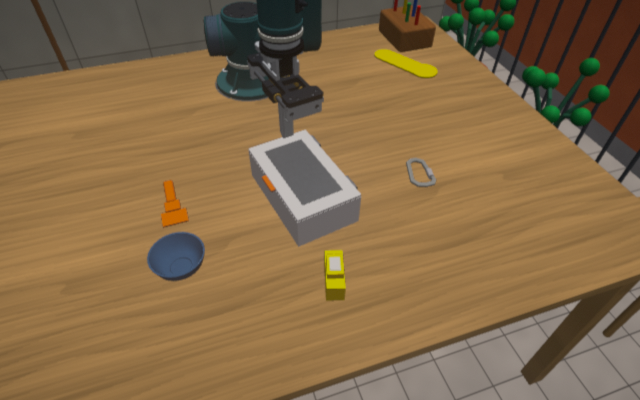

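The cover is flat on the rim (scene (303,185), tilt below 0.001 rad). The bystanders are where they were, and the arm is clear.

```bash
python3 -c "
from plant import bot
print(bot.job_done())"
```

```text
the job is handed in; nothing more can be done
None
```

I handed the job in at about 21 s of the 59 s allowed: the filler was pressed flush and square against the toggle module at about 8 N for over half a second with no sign of the module shifting, the cover is fully shut, and the scraper, bowl and carabiner look undisturbed; the hand-in returned no verdict.

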